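Cap the beaker with the clean lid, using the sprung tongs

ROBOT

A 6-joint arm with a two-finger parallel gripper is mounted at the origin on a cart in front of the work surface, level with it; the furniture and walls round the work are solid. World frame = base frame: x ahead of the robot, y to its left, z up, the work surface at z = 0. Lengths are in m, angles in degrees, forces in N, time in s.
With the tool pointing down it reaches from about 0.375 to 0.9 m from the base axis. Payload 3.1 kg.
Tool frame: the origin (TCP) lies at the very end of the fingers, on their centre line; the grasp point (between the pads) lies behind it (bot.grip_depth is the z of the grasp point in the tool frame, in m); z points along the fingers, y is the direction in which the jaws open and shut (so a half turn about z gives the same grasp; the last joint's range is limited). The gripper opens to 87 mm and grips with 3 to 60 N. Pads are 19 mm wide; open, the fingers measure 117 mm over their backs; the gripper's body (75 mm by 190 mm) begins 51 mm behind the grasp point.
Start: joints at [-76.232, 30.224, 82.088, -0, 67.689, -10.227], TCP at [0.254, -0.571, 0.223] pointing down, gripper open.
Joint ranges: [-176.69, 176.69], [-43.24, 126.21], [12.49, 139.97], [-82, 262], [0, 151.66], [-163.58, 163.58]. Speed limits (degrees/s): [159.86, 159.86, 180, 180, 180, 180].

INTERFACE

Orientations are given as a 3x3 rotation matrix whose columns are the frame's x, y, z axes.
In Python, from rig import bot, vision gives the robot as it stands. The module is installed in compiled form; this text tells all that it offers.
- The arm moves only by the shell command python3 -m jog 'ROWS'. ROWS is JSON, a list of rows, each a list of 3 entries, a list of its own where there are three numbers: the shift along the tool's x, y, z in mm, then the turn, a rotation vector about the tool's x, y, z in degrees, then the closure, from 0 (fully open) to 1 (shut). In form: [[[dx, dy, dz], [wx, wy, wz], fingers], ...]. A call has 1 to 12 rows; each row is the pose to reach, as a shift and turn from the pose commanded when the call began, along the tool's axes at that moment; what a row does not reach only later rows make up. A row lasts 1/12 s, in which the tool goes at most 41.7 mm and 7.16 degrees, less where a joint would pass 70% of its speed; a pose out of reach is approached as far as the arm can. A call with a gripper value outside its range is refused whole. The fingers move at their own pace and stop on an object; the grip force is fixed at half the most. Time passes only in rows, so rows that repeat a pose let the fingers close. It gives the time, the measured TCP pose, the force and the opening at its end, in the units of the state.
- bot.read_state(): the state, without advancing time (a new reading comes with each control period).
- vision.capture(name): name is "scene" or "side" or "wrist"; returns the picture (480x640x3 uint8, red, green, blue); there is no depth.
- vision.camera_info(name): a dict with "intrinsics" (3x3 intrinsics, pixels), "dist" ([k1, k2, p1, p2, k3] as OpenCV has them; the pictures are not rectified), "camera_from_world" (4x4, takes a point from world to camera coordinates); the wrist camera has in their place "mount" (4x4, takes a point from camera to tool coordinates, whose origin is the TCP and whose axes are the flange's). Camera axes: x right, y up, looking along -z (the intrinsics and any distortion apply to the point x, -y, -z); pixel columns grow to the right and rows downward; lengths in m; the calibration is good to about 2 mm. A picture is of the moment at which its call begins: read the wrist's pose just before it. camera_info takes no time and is no camera call.
- bot.hand_in(): hands the job in, once; it reports no verdict.
The state is a dict: "time_s": time; "joint_positions": joint angles; "qvel": joint speeds; "tau": joint torques, N m; "position": TCP position; "tcp_rot": TCP orientation; "force": force on the tool from outside, world axes, zero at the start; "moment": the same for the moment, N m; "opening": opening from 0.0 (shut) to 1.0 (fully open).
Only numpy, scipy, OpenCV 4.12 (cv2) and the standard library are available. Lean on these libraries where they do the work, as an engineer would, in place of code of your own. Each camera call takes 0.05 s, during which the arm holds its last target. There are 200 camera calls.

TASK

The black jar lid drying on the wire rack is freshly sterilised, so fingers must not touch it: pick up the sprung tongs, squeeze them round the lid's edge, and carry the lid over to the black beaker on the wooden board. Set it gently, level and centred on the beaker's mouth, not dropping it, and let go with the tongs. Then lay the tongs down flat on the worktop, the same way up as before and clear of the beaker; leave the beaker standing where it is, and leave the sink stopper and the teaspoon alone.

Things in the scene. Friction and masses are not known exactly. Their poses are not given: they have to be found in the camera images.
- tongs: Sprung steel tongs with white plastic jaws, lying flat, 220 mm long, 108 mm over the jaws, 30 mm high, 120 g. Origin: on the underside, midway between the arms at the finger pads, the place to hold them. x points along the tongs to the jaws, z up; the arms pivot at x = -95 mm. With the pads held about 55 mm apart the tongs can be carried open; let out, they spring open.
- tongs_grip (a point): Midway between the two finger pads, 18 mm above the underside. Pads: upright faces 46 mm long in x, 6 to 28 mm above the underside, 60 mm apart over the outside at rest, 46 mm when closed on the lid; hold them across y. The spring pushes out with about 9 N a pad at rest, 13 N closed on the lid; a grip of 20 to 35 N holds the lid.
- tongs_jaws (a point): Centre of the jaws' hollow at the level of the underside, 80 mm ahead of the tongs' origin; the lid's centre belongs here. The jaws are 26 mm high and at rest 100 mm apart inside, so they go down round the 74 mm lid from above with 13 mm to spare each side. They grip the lid's edge; keep them about 3 mm above what the lid lies on.
- tongs_left (a joint): How far each arm of the tongs is squeezed inward (rad, both arms move alike): 0 at rest (open), about 0.077 with the jaws closed on the 74 mm lid, more if they close on nothing (stop at 0.125).
- lid: Plain black jar lid, a disc 74 mm in diameter and 15 mm high, 30 g, top up, lying loose on the wire rack. Its underside is practically flat. Origin: centre of the underside; z up.
- beaker: Small black beaker standing open end up on the wooden board, 60 mm high, 69 mm across the mouth, 250 g, loose. Origin: centre of the underside; z up; the rim is 60 mm above it.
- rack: Flat wire cooling rack, 290 x 214 mm, 5 mm thick, fixed on a white slab 300 x 225 mm, 14 mm thick, so that its top is 19 mm above the worktop. Origin: centre of the underside; its long side runs along its own y.
- board: Light wooden board, 220 mm (its x) x 190 mm (its y), 14 mm thick, fixed. Origin: centre of the underside.
- stopper: Black rubber sink stopper with a small knob, 47 mm in diameter, 22 mm high, at the end of the rack away from the robot; not needed. Origin: centre of the underside.
- teaspoon: Teaspoon 130 mm long and 11 mm high lying on the board beyond the beaker; not needed. Origin: middle of the underside.
There are look-alikes about, which are no part of the job. Of the things like the lid, leave any that is orange; of the rest the smaller one is meant.

How it is judged:
By the outcome, as a careful person would: the job done as asked, in the order asked, and still so for the second after the job is handed in, with the robot touching nothing.
It also fails if it takes over 59 s, if anything falls off the work surface, if the arm or the gripper's body presses on something with over 40 N, if the wrist force passes 120 N, or if a joint passes its speed limit or range.

## Working session

There is one attempt and no reset: what is moved stays moved. The work goes in short steps, Python scripts to look and compute and a shell command to move; the robot and the scene stay as the last step left them, time stands still between calls to the robot, and variables do not carry over. Pictures are saved under pics/ and viewed, about 8 in all and at most 12, crops included, and the job is handed in when it is done.

```bash
mkdir -p pics
cat > h.py <<'E'
import numpy as np, cv2
from rig import bot, vision
def cam(name,st=None):
    i=vision.camera_info(name); K=np.array(i["intrinsics"]); d=np.array(i["dist"],float)
    if name=="wrist":
        st=st or bot.read_state(); T=np.eye(4); T[:3,:3]=st["tcp_rot"]; T[:3,3]=st["position"]
        cw=np.linalg.inv(T@np.array(i["mount"]))
    else: cw=np.array(i["camera_from_world"])
    return K,d,cw
def back(c,uv,z):
    K,d,cw=c; n=cv2.undistortPoints(np.array(uv,float).reshape(-1,1,2),K,d)[:,0]
    wc=np.linalg.inv(cw); r=np.c_[n[:,0],-n[:,1],-np.ones(len(n))]@wc[:3,:3].T; o=wc[:3,3]
    return o+r*((z-o[2])/r[:,2])[:,None]
def proj(c,P):
    K,d,cw=c; p=np.array(P,float).reshape(-1,3)@cw[:3,:3].T+cw[:3,3]
    return cv2.projectPoints(p*[1,-1,-1],np.zeros(3),np.zeros(3),K,d)[0][:,0]
def save(im,n): cv2.imwrite("pics/"+n,im[...,::-1])
E
python3 - <<'E'
from h import *
for n in("scene","side","wrist"):
    save(vision.capture(n),n+"0.png")
s=bot.read_state(); print(s["position"],s["tcp_rot"],s["opening"],s["force"],bot.grip_depth,s["time_s"])
for n in("scene","side","wrist"):
    wc=np.linalg.inv(cam(n)[2]); print(n,wc[:3,3].round(3),(-wc[:3,2]).round(2))
E
```

```text
[ 0.25405542 -0.57042569  0.22178003] [[ 9.13580940e-01  4.06656717e-01 -4.24909501e-04]
 [ 4.06656845e-01 -9.13579522e-01  1.63329142e-03]
 [ 2.76000307e-04 -1.66493627e-03 -9.99998576e-01]] 0.9981852652119236 [ 1.04894709 -0.23812022  0.69819413] -0.0187 0.15
scene [-0.013  0.783  0.781] [ 0.47 -0.65 -0.59]
side [ 0.191 -0.904  0.873] [ 0.29  0.71 -0.64]
wrist [ 0.33  -0.536  0.385] [-0.28 -0.12 -0.95]
```

View pics/scene0.png

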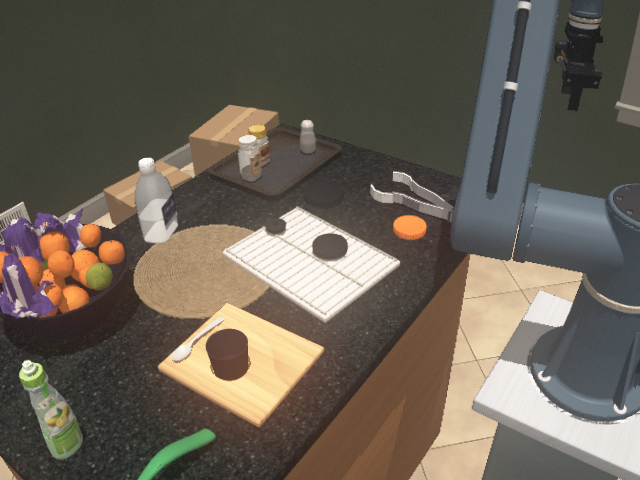

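View pics/side0.png

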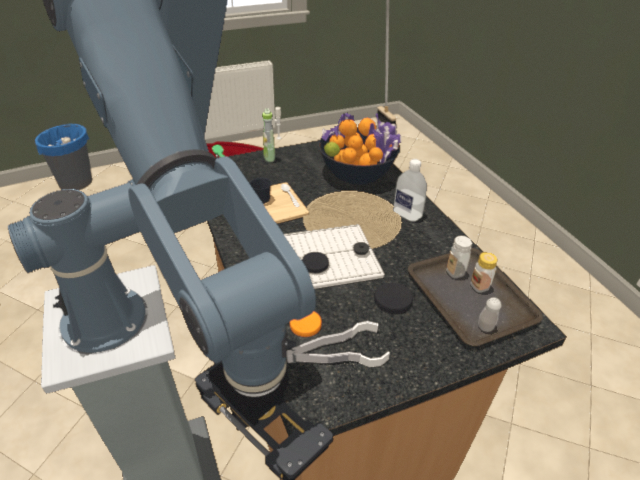

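The scene view has three lid-like discs: black on the rack (330,246), black on the worktop (322,191) and orange (410,227). In the side view they are at (316,262), (394,297) and (305,323). The rack one fits, being the smaller black disc and lying on the rack. The tongs' jaws are at side (376,325) and (388,358). I'll make an enlarged crop to confirm, and look through the wrist camera.

Run:
```python
from h import *
a=cv2.imread("pics/scene0.png"); s=cv2.imread("pics/side0.png"); w=cv2.imread("pics/wrist0.png")
A=cv2.resize(a[160:300,215:465],(400,224)); B=cv2.resize(s[230:390,230:450],(400,291))
o=np.zeros((600,800,3),np.uint8); o[:224,:400]=A; o[:291,400:]=B; o[295:595,:400]=cv2.resize(w,(400,300)); 
o[295:595,400:]=cv2.resize(a[290:440,140:340],(400,300)); cv2.imwrite("pics/c1.png",o)
c=cam("scene");
for n,uv,z in(("lid",(330,243),.034),("big",(322,191),.015),("orange",(410,226),.015),("stopper",(276,226),.03),("beakrim",(228,340),.074)): print(n,back(c,[uv],z)[0].round(3))
c=cam("side")
for n,uv,z in(("lid",(316,259),.034),("big",(394,296),.015),("orange",(305,322),.015),("jawL",(376,325),.028),("jawR",(388,358),.028),("lend",(290,355),.028),("beak",(261,184),.074)): print(n,back(c,[uv],z)[0].round(3))
```

```text
lid [ 0.553 -0.018  0.034]
big [ 0.699 -0.197  0.015]
orange [ 0.455 -0.185  0.015]
stopper [ 0.688 -0.008  0.03 ]
beakrim [0.514 0.33  0.074]
lid [ 0.558 -0.02   0.034]
big [ 0.696 -0.2    0.015]
orange [ 0.459 -0.199  0.015]
jawL [ 0.604 -0.278  0.028]
jawR [ 0.585 -0.372  0.028]
lend [ 0.39  -0.287  0.028]
beak [0.513 0.325 0.074]
```

View pics/c1.png

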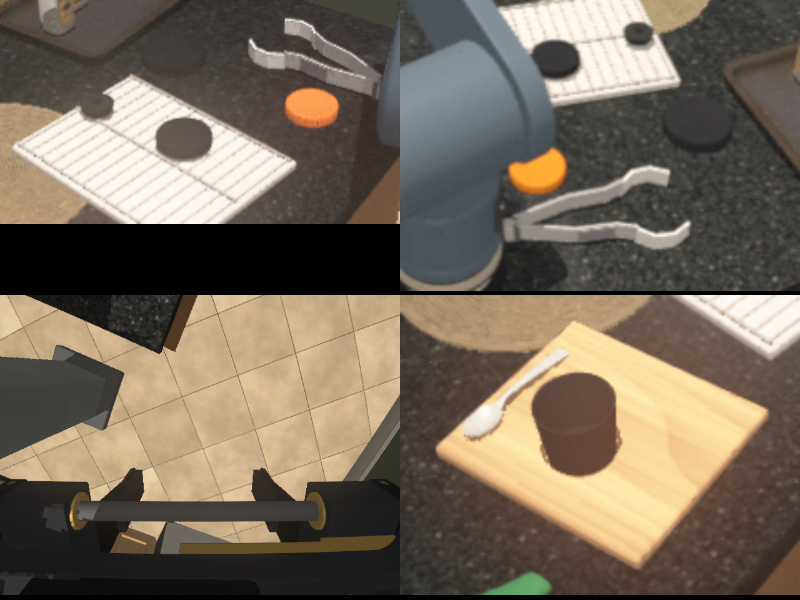

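The crop confirms it: the lid is the small black disc on the rack at about (0.555,-0.019), found by both cameras. The other black disc is larger and on the worktop. The tongs' origin is near (0.483,-0.306) with yaw about -10.5°. I'll move above them.

```bash
python3 -m jog '[[[300,-140,20],[0,0,34],0],[[300,-140,20],[0,0,34],0],[[300,-140,20],[0,0,34],0],[[300,-140,20],[0,0,34],0],[[300,-140,20],[0,0,34],0],[[300,-140,20],[0,0,34],0],[[300,-140,20],[0,0,34],0],[[300,-140,20],[0,0,34],0],[[300,-140,20],[0,0,34],0],[[300,-140,20],[0,0,34],0],[[300,-140,20],[0,0,34],0],[[300,-140,20],[0,0,34],0]]'
python3 - <<'E'
from h import *
s=bot.read_state(); print(s["position"],s["tcp_rot"],s["qvel"]); save(vision.capture("wrist"),"w1.png")
E
```

```text
time_s: 1.15
position: [0.4707, -0.3222, 0.2025]
tcp_rot: [[0.985, -0.175, -0.0], [-0.175, -0.985, -0.001], [-0.0, 0.001, -1.0]]
force: [-0.2, -0.1, -0.0]
opening: 0.999
[ 0.47067329 -0.32221062  0.20254299] [[ 9.84571717e-01 -1.74981343e-01 -2.52792086e-04]
 [-1.74981452e-01 -9.84571598e-01 -5.10105837e-04]
 [-1.59632903e-04  5.46469707e-04 -9.99999838e-01]] [-1.04010858 -0.09905067 -0.03132618  0.10924251  0.03071865  0.06434804]
```

View pics/w1.png

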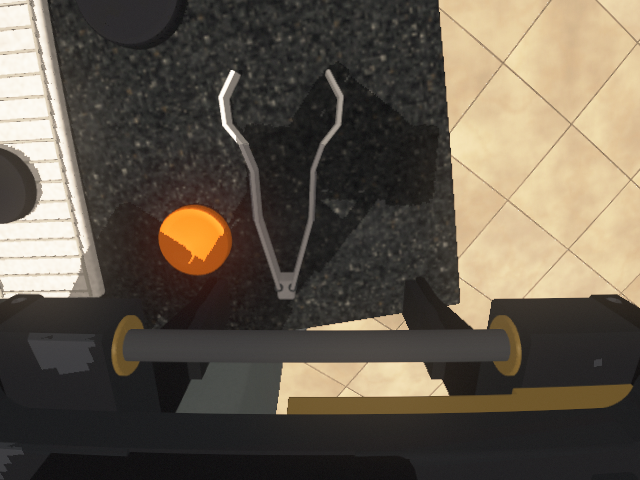

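The wrist view shows the tongs clearly: pivot end (286,298), jaw tips (235,71) and (330,69), arms at (250,175) and (314,175). Orange lid is at (195,240), clear of the grip.

Run:
```python
from h import *
s=bot.read_state(); c=cam("wrist",s)
uv=[(286,298),(235,71),(330,69),(221,97),(342,97),(243,143),(318,163),(258,215),(312,218)]
P=back(c,uv,.028); P[0]=back(c,uv[:1],.018)[0]; print(P[:,:2].round(4))
tip=(P[1]+P[2])/2; wid=(P[3]+P[4])/2
print(np.linalg.norm(tip-P[0]),np.linalg.norm(P[3]-P[4]),np.linalg.norm(P[5]-P[6]),np.linalg.norm(P[7]-P[8]))
d=wid-P[0]; yaw=np.arctan2(d[1],d[0]); print("yaw",np.degrees(yaw),np.degrees(np.arctan2(*(tip-P[0])[1::-1])))
ex=np.array([np.cos(yaw),np.sin(yaw)]); ey=np.array([-ex[1],ex[0]])
for b in(.1,.105):
  o=P[0,:2]+b*ex; print(o,[((p[:2]-o)@ex*1000,(p[:2]-o)@ey*1000) for p in P])
R=np.array(s["tcp_rot"]); print("tool delta",R.T@(np.r_[o,.003]-s["position"])*1000)
```

```text
[[ 0.3811 -0.2734]
 [ 0.6068 -0.275 ]
 [ 0.5935 -0.3562]
 [ 0.5882 -0.2579]
 [ 0.5691 -0.3628]
 [ 0.546  -0.2679]
 [ 0.5161 -0.3319]
 [ 0.4776 -0.2665]
 [ 0.4655 -0.3171]]
0.22325883026098764 0.10662199298241645 0.07063732353069133 0.05205245392763526
yaw -10.577890477252172 -10.900374510427953
[ 0.47944426 -0.29178355] [(np.float64(-100.0), np.float64(3.469446951953614e-15)), (np.float64(122.07653272760163), np.float64(39.84312737246716)), (np.float64(123.98592680484239), np.float64(-42.353775473011)), (np.float64(100.6852964062571), np.float64(53.31055077927544)), (np.float64(101.1212895067018), np.float64(-53.310550779275474)), (np.float64(61.02441780956576), np.float64(35.65373927910026)), (np.float64(43.388753353289545), np.float64(-32.746661412454124)), (np.float64(-6.431666867639648), np.float64(24.530743215674278)), (np.float64(-9.036998319785488), np.float64(-27.456468749510492))]
[ 0.48435929 -0.29270141] [(np.float64(-104.99999999999999), np.float64(2.0816681711721685e-14)), (np.float64(117.07653272760166), np.float64(39.84312737246719)), (np.float64(118.98592680484242), np.float64(-42.35377547301097)), (np.float64(95.68529640625714), np.float64(53.31055077927546)), (np.float64(96.12128950670183), np.float64(-53.31055077927545)), (np.float64(56.02441780956579), np.float64(35.65373927910027)), (np.float64(38.38875335328958), np.float64(-32.7466614124541)), (np.float64(-11.431666867639615), np.float64(24.530743215674295)), (np.float64(-14.036998319785454), np.float64(-27.45646874951047))]
tool delta [  8.40881885 -31.83365078 199.56517196]
```

Run:
```python
from h import *
c=cam("wrist"); im=cv2.imread("pics/w1.png")[60:310,200:360]; im=cv2.resize(im,None,fx=3.2,fy=2.4,interpolation=cv2.INTER_CUBIC) if 0 else cv2.resize(im,None,fx=2.4,fy=2.4,interpolation=cv2.INTER_CUBIC)
o=np.array([.4844,-.2927]); y=np.radians(-10.7); ex=np.array([np.cos(y),np.sin(y)]);ey=np.array([-ex[1],ex[0]])
for x in range(-110,121,10):
    q=proj(c,[np.r_[o+ex*x/1000+ey*t,.028] for t in(-.03,.03)]); q=((q-[200,60])*2.4).astype(int)
    for k in q: cv2.circle(im,tuple(map(int,k)),2,(0,255,0) if x else (0,0,255),-1)
cv2.imwrite("pics/c2.png",im)
```

```text
(no output)
```

View pics/c2.png

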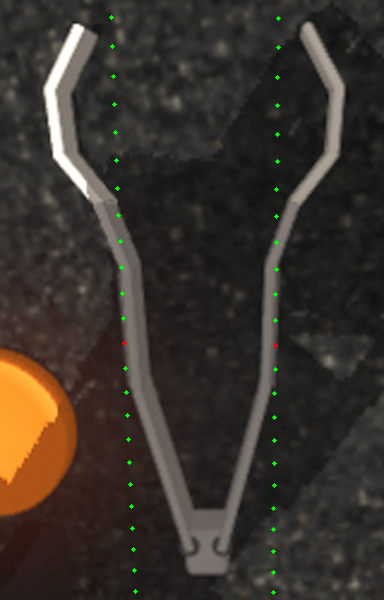

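Straight pad segments run from v≈262 to 385 in the crop, centred about 7 mm ahead of my guess, so the origin is at (0.491,-0.294). Now I'll go down over the pads with the gripper open.

```bash
python3 -m jog '[[[15,-32,20],[0,0,0.5],0],[[15,-32,60],[0,0,0.5],0],[[15,-32,100],[0,0,0.5],0],[[15,-32,130],[0,0,0.5],0],[[15,-32,155],[0,0,0.5],0],[[15,-32,175],[0,0,0.5],0],[[15,-32,187],[0,0,0.5],0],[[15,-32,195],[0,0,0.5],0],[[15,-32,199],[0,0,0.5],0],[[15,-32,199],[0,0,0.5],0],[[15,-32,199],[0,0,0.5],0]]'
python3 - <<'E'
from h import *
save(vision.capture("wrist"),"w2.png")
E
```

```text
time_s: 2.12
position: [0.4921, -0.2929, 0.0044]
tcp_rot: [[0.983, -0.183, 0.001], [-0.183, -0.983, -0.001], [0.001, 0.001, -1.0]]
force: [-0.3, 0.2, -0.1]
opening: 1.001
```

View pics/w2.png

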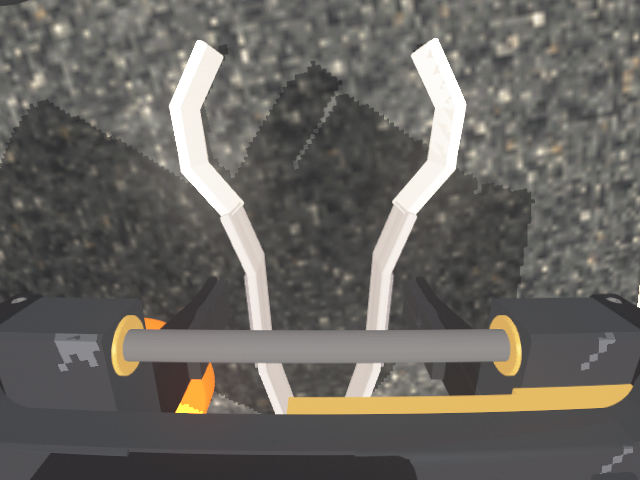

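The tongs are centred between the fingers. I'll close to about 55 mm and check the width and the jaws' offset.

```bash
python3 - <<'E'
from h import *
s=bot.read_state(); c=cam("wrist",s); P=back(c,[(170,103),(466,103),(183,165),(452,165),(208,40),(432,38),(264,250),(374,275)],.030)
print(((P-s["position"])@np.array(s["tcp_rot"])*1000).round(1))
E
python3 -m jog '[[[0,0,0],[0,0,0],0.37],[[0,0,0],[0,0,0],0.37],[[0,0,0],[0,0,0],0.37],[[0,0,0],[0,0,0],0.37],[[0,0,0],[0,0,0],0.37],[[0,0,0],[0,0,0],0.37],[[0,0,0],[0,0,0],0.37],[[0,0,0],[0,0,0],0.37]]'
```

```text
[[ 89.8 -53.7 -25.2]
 [ 89.8  54.  -25.1]
 [ 67.4 -51.1 -25.3]
 [ 67.3  51.1 -25.1]
 [110.5 -38.1 -25.2]
 [111.2  39.8 -25.1]
 [ 33.1 -21.7 -25.3]
 [ 22.1  23.5 -25.3]]
time_s: 2.83
position: [0.4923, -0.2926, 0.0039]
tcp_rot: [[0.983, -0.182, 0.001], [-0.182, -0.983, -0.001], [0.001, 0.001, -1.0]]
force: [1.1, 0.0, 2.1]
opening: 0.645
```

```bash
python3 -m jog '[[[0,0,-4],[0,0,0],0.37],[[0,0,-10],[0,0,0],0.37],[[0,0,-18],[0,0,0],0.37],[[0,0,-28],[0,0,0],0.37],[[0,0,-40],[0,0,0],0.37],[[0,0,-55],[0,0,0],0.37],[[0,0,-70],[0,0,0],0.37],[[0,0,-85],[0,0,0],0.37],[[0,0,-96],[0,0,0],0.37],[[0,0,-104],[0,0,0],0.37],[[0,0,-108],[0,0,0],0.37],[[0,0,-110],[0,0,0],0.37]]'
python3 -m jog '[[[-2,-8,0],[0,0,0],0.37],[[-6,-25,0],[0,0,-1],0.37],[[-12,-50,0],[0,0,-2],0.37],[[-19,-78,0],[0,0,-3],0.37],[[-27,-110,0],[0,0,-4],0.37],[[-35,-142,0],[0,0,-6],0.37],[[-43,-174,0],[0,0,-7],0.37],[[-50,-205,0],[0,0,-8],0.37],[[-57,-232,0],[0,0,-9],0.37],[[-62,-252,0],[0,0,-10],0.37],[[-65,-262,0],[0,0,-10.5],0.37],[[-65,-265,0],[0,0,-10.5],0.37]]'
python3 - <<'E'
from h import *
bot.read_state(); save(vision.capture("wrist"),"w3.png")
E
```

```text
time_s: 3.83
position: [0.4918, -0.2923, 0.1144]
tcp_rot: [[0.983, -0.182, 0.001], [-0.182, -0.983, -0.001], [0.001, 0.001, -1.0]]
force: [-0.3, -0.7, -0.4]
opening: 0.637
time_s: 4.83
position: [0.4739, -0.0169, 0.113]
tcp_rot: [[1.0, 0.004, -0.003], [0.004, -1.0, 0.001], [-0.003, -0.001, -1.0]]
force: [-0.1, 0.1, -1.2]
opening: 0.63
```

View pics/w3.png

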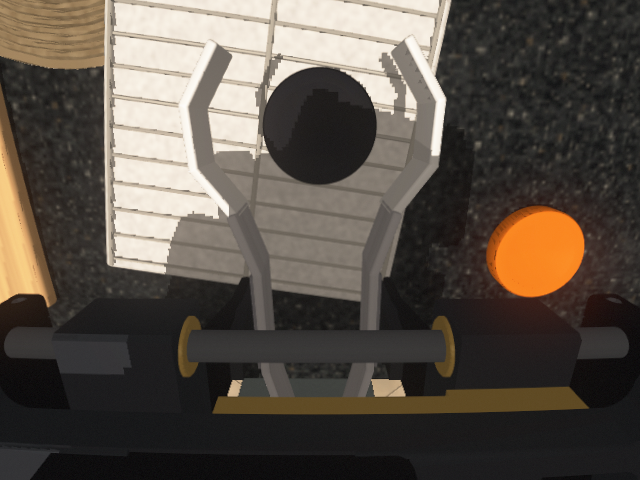

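Tongs are held level and open; lid disc centre is at about (320,126), jaw corners (180,105), (446,100), (193,168), (439,153). I'll work out the shift.

Run:
```python
from h import *
s=bot.read_state(); c=cam("wrist",s); R=np.array(s["tcp_rot"])
J=back(c,[(180,105),(446,100),(193,168),(439,153),(212,40),(408,37)],s["position"][2]+.026)
print(((J-s["position"])@R*1000).round(1))
im=cv2.imread("pics/w3.png"); m=(im.max(2)<75).astype(np.uint8); m[:, :240]=0; m[:,400:]=0; m[:50]=0; m[195:]=0
m=cv2.morphologyEx(m,cv2.MORPH_OPEN,np.ones((15,15),np.uint8))
k=max(cv2.findContours(m,0,2)[0],key=cv2.contourArea); e=cv2.fitEllipse(cv2.convexHull(k)); print(e)
a=np.array([(320,126),e[0],(264,126),(377,126),(320,67),(320,184)]); L=back(c,a,.034); print(L.round(4)); print(((L-s["position"])@R*1000).round(1)); print(s["position"])
```

```text
[[ 89.1 -49.8 -26.1]
 [ 90.8  46.1 -26.2]
 [ 66.4 -47.1 -26.1]
 [ 72.   45.3 -26.1]
 [110.4 -36.5 -26.2]
 [111.3  31.  -26.2]]
((319.3017883300781, 125.37918853759766), (113.41716003417969, 117.03568267822266), 3.5954065322875977)
[[ 0.5554 -0.0196  0.034 ]
 [ 0.5558 -0.0191  0.034 ]
 [ 0.5554  0.0165  0.034 ]
 [ 0.5556 -0.0563  0.034 ]
 [ 0.5907 -0.0194  0.034 ]
 [ 0.5179 -0.0198  0.034 ]]
[[ 80.4   1.9  79.1]
 [ 80.8   1.4  79.1]
 [ 80.5 -34.2  79.1]
 [ 80.5  38.6  79. ]
 [115.8   1.8  79. ]
 [ 42.9   2.   79.1]]
[ 0.47508812 -0.01792902  0.11318393]
```

```bash
python3 -m jog '[[[1,3,6],[0,0,0],0.37],[[1,3,16],[0,0,0],0.37],[[1,3,28],[0,0,0],0.37],[[1,3,41],[0,0,0],0.37],[[1,3,53],[0,0,0],0.37],[[1,3,63],[0,0,0],0.37],[[1,3,71],[0,0,0],0.37],[[1,3,78],[0,0,0],0.37],[[1,3,83],[0,0,0],0.37],[[1,3,86],[0,0,0],0.37],[[1,3,87],[0,0,0],0.37],[[1,3,87],[0,0,0],0.37]]'
python3 - <<'E'
from h import *
s=bot.read_state(); w=vision.capture("wrist"); d=vision.capture("side")
o=np.zeros((480,800,3),np.uint8); o[:330,:440]=cv2.resize(w[:400],(440,330)); o[:330,440:]=cv2.resize(d[215:311,260:365],(360,330)); save(o,"w4.png")
E
```

```text
time_s: 5.88
position: [0.4772, -0.0227, 0.0265]
tcp_rot: [[1.0, 0.0, 0.0], [0.0, -1.0, -0.0], [0.0, 0.0, -1.0]]
force: [0.3, 0.6, -1.2]
opening: 0.636
```

View pics/w4.png

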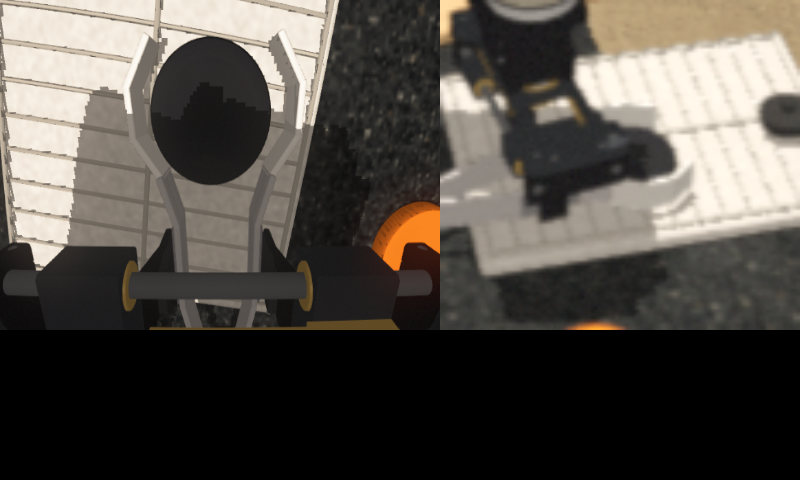

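The lid sits inside the jaws, roughly centred. Now I'll squeeze.

```bash
python3 -m jog '[[[0,0,0],[0,0,0],0.4],[[0,0,0],[0,0,0],0.43],[[0,0,0],[0,0,0],0.46],[[0,0,0],[0,0,0],0.5],[[0,0,0],[0,0,0],0.55],[[0,0,0],[0,0,0],0.6],[[0,0,0],[0,0,0],0.6],[[0,0,0],[0,0,0],0.6],[[0,0,0],[0,0,0],0.6],[[0,0,0],[0,0,0],0.6],[[0,0,0],[0,0,0],0.6],[[0,0,0],[0,0,0],0.6]]'
python3 -m jog '[[[0,0,-2],[0,0,0],0.6],[[0,0,-5],[0,0,0],0.6],[[0,0,-9],[0,0,0],0.6],[[0,0,-15],[0,0,0],0.6],[[0,0,-23],[0,0,0],0.6],[[0,0,-33],[0,0,0],0.6],[[0,0,-46],[0,0,0],0.6],[[0,0,-60],[0,0,0],0.6],[[0,0,-74],[0,0,0],0.6],[[0,0,-86],[0,0,0],0.6],[[0,0,-94],[0,0,0],0.6],[[0,0,-100],[0,0,0],0.6]]'
python3 - <<'E'
from h import *
w=vision.capture("wrist"); d=vision.capture("scene")
save(w,"w5.png"); save(d,"s5.png")
o=np.zeros((330,800,3),np.uint8); o[:330,:440]=cv2.resize(w[:400],(440,330)); o[:330,440:]=cv2.resize(d[130:320,230:440],(360,330)); save(o,"c5.png")
E
```

```text
time_s: 6.98
position: [0.4771, -0.0227, 0.0266]
tcp_rot: [[1.0, -0.0, 0.0], [-0.0, -1.0, 0.0], [0.0, -0.0, -1.0]]
force: [0.3, 0.4, -0.2]
opening: 0.526
time_s: 7.98
position: [0.4774, -0.0228, 0.1281]
tcp_rot: [[1.0, -0.0, 0.002], [-0.0, -1.0, -0.001], [0.002, 0.001, -1.0]]
force: [-0.9, -0.7, -1.5]
opening: 0.526
```

View pics/c5.png

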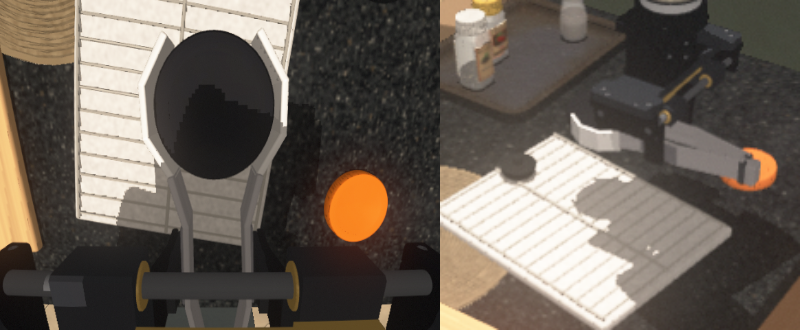

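Lid is gripped (46 mm over the pads) and lifted level. I'll carry it to a stand-off next to the beaker and measure the beaker and held lid from the wrist.

```bash
python3 -m jog '[[[-1,-6,0],[0,0,0],0.6],[[-3,-18,0],[0,0,0],0.6],[[-6,-36,0],[0,0,0],0.6],[[-10,-60,0],[0,0,0],0.6],[[-15,-88,0],[0,0,0],0.6],[[-20,-118,0],[0,0,0],0.6],[[-26,-148,0],[0,0,0],0.6],[[-31,-178,0],[0,0,0],0.6],[[-36,-205,0],[0,0,0],0.6],[[-40,-227,0],[0,0,0],0.6],[[-43,-242,0],[0,0,0],0.6],[[-44,-248,0],[0,0,0],0.6]]'
python3 -m jog '[[[0,0,0],[0,0,0],0.6],[[0,0,0],[0,0,0],0.6],[[0,0,0],[0,0,0],0.6]]'
python3 - <<'E'
from h import *
w=vision.capture("wrist"); save(w,"w6.png")
E
```

```text
time_s: 9.08
position: [0.4309, 0.2278, 0.1257]
tcp_rot: [[1.0, 0.003, -0.003], [0.003, -1.0, -0.0], [-0.003, 0.0, -1.0]]
force: [-0.1, 0.8, -1.2]
opening: 0.524
time_s: 9.33
position: [0.4329, 0.2246, 0.1262]
tcp_rot: [[1.0, -0.001, -0.001], [-0.001, -1.0, -0.001], [-0.001, 0.001, -1.0]]
force: [0.1, 0.2, -1.6]
opening: 0.524
```

View pics/w6.png

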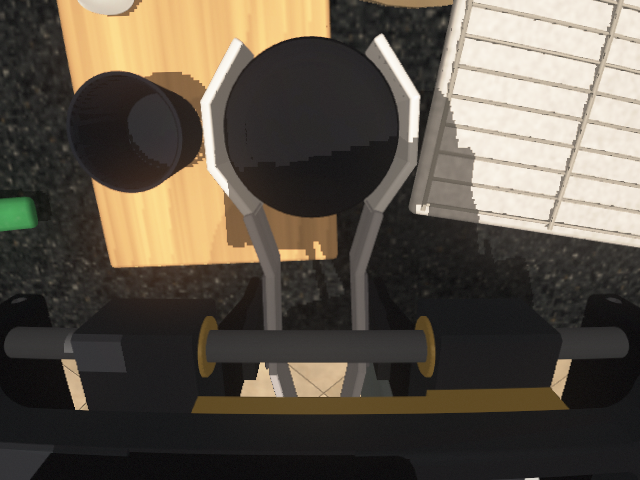

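Beaker rim ellipse spans u 69–182, v 71–192, centre about (125.5,131.5). The held lid spans u 224–400, v 37–217, centre about (312,127).

Run:
```python
from h import *
s=bot.read_state(); c=cam("wrist",s); p=np.array(s["position"])
B=back(c,[(125.5,131.5),(69,131),(182,131),(125,71),(125,192)],.074); zt=p[2]+.0078
L=back(c,[(312,127),(224,127),(400,127),(312,37),(312,217)],zt)
print(p,B.round(4),L.round(4))
for X in(B,L): print(np.linalg.norm(X[1]-X[2]),np.linalg.norm(X[3]-X[4]),(X[1]+X[2])[1]/2,(X[3]+X[4])[0]/2)
```

```text
[0.43309487 0.22445069 0.12632913] [[0.5118 0.336  0.074 ]
 [0.5128 0.3703 0.074 ]
 [0.5115 0.3025 0.074 ]
 [0.5446 0.3317 0.074 ]
 [0.4761 0.3417 0.074 ]] [[0.514  0.2266 0.1341]
 [0.5142 0.2631 0.1341]
 [0.5141 0.1902 0.1341]
 [0.548  0.2265 0.1341]
 [0.4756 0.2268 0.1341]]
0.06786054302020558 0.0692398364214663 0.33641142844118294 0.5103468383914018
0.07288677914118838 0.07235609398775573 0.22666388594827963 0.5117787005052937
```

Diameters check out (68–69 and 73 mm), but the beaker's y disagrees by several mm with my rough scene reading. I'll fit silhouettes numerically in both views.

```bash
cat > fit.py <<'E'
from h import *
from scipy.optimize import minimize
def circ(x,y,z,r): t=np.linspace(0,2*np.pi,90); return np.c_[x+r*np.cos(t),y+r*np.sin(t),0*t+z]
def sil(c,x,y,rb):
    m=np.zeros((480,640),np.uint8); q=np.r_[proj(c,circ(x,y,.074,.0345)),proj(c,circ(x,y,.014,rb))]
    cv2.fillConvexPoly(m,cv2.convexHull((q*16).astype(np.int32).reshape(-1,1,2)),1,shift=4); return m
def run(name,img,box,thr):
    c=name; u0,u1,v0,v1=box; M=np.zeros((480,640),np.uint8); M[v0:v1,u0:u1]=img[v0:v1,u0:u1,2]<thr
    best=[]
    f=lambda p:1-(sil(c,*p)&M).sum()/(sil(c,*p)|M).sum()
    r=minimize(f,[.512,.331,.031],method="Nelder-Mead",options=dict(initial_simplex=[[.512,.331,.031],[.52,.331,.031],[.512,.34,.031],[.512,.331,.034]],xatol=1e-4,fatol=1e-5)); print(r.x.round(4),"1-IoU",round(r.fun,3))
E
python3 - <<'E'
from fit import *
s0=cv2.imread("pics/scene0.png")
for t in(70,90): run(cam("scene"),s0,(200,256,322,385),t)
w=cv2.imread("pics/w6.png"); c=cam("wrist")
# radial edge fit of the rim in w6, free edges (upper-left half)
g=cv2.GaussianBlur(w,(3,3),0).max(2).astype(float)
def score(p):
    a=proj(c,circ(p[0],p[1],.074,.0330));b=proj(c,circ(p[0],p[1],.074,.0360))
    G=lambda q:cv2.remap(g.astype(np.float32),q[:,0].astype(np.float32)[None],q[:,1].astype(np.float32)[None],1)[0]
    return -np.clip(G(b)-G(a),-60,60).mean()
X=[(score((x,y)),x,y) for x in np.arange(.500,.524,.0005) for y in np.arange(.322,.345,.0005)]
print(sorted(X)[:4]); 
for q in((.5115,.330),(.511,.336)): print(score(q))
E
```

```text
[0.512 0.331 0.031] 1-IoU 1.0
[0.512 0.331 0.031] 1-IoU 1.0
[(np.float32(-37.233658), np.float64(0.5104999999999988), np.float64(0.335)), (np.float32(-36.65053), np.float64(0.5104999999999988), np.float64(0.3345)), (np.float32(-36.4904), np.float64(0.5109999999999988), np.float64(0.335)), (np.float32(-36.353657), np.float64(0.5099999999999989), np.float64(0.335))]
-18.641037
-34.08906
```

Run:
```python
from fit import *
s0=cv2.imread("pics/scene0.png"); c=cam("scene")
print(proj(c,[[.512,.331,.074],[.512,.331,.014]]), s0[350,228], sil(c,.512,.331,.031).sum(), s0[322:385,200:256].max(2).min(), (s0[322:385,200:256,2]<70).sum())
v,u=np.where(s0[300:400,180:280].max(2)<75); print(u.min()+180,u.max()+180,v.min()+300,v.max()+300)
```

```text
[[228.41075955 340.87110531]
 [232.86445596 365.44244033]] [ 60  72 101] 1987 89 0
180 186 396 399
```

Run:
```python
from fit import *
s0=cv2.imread("pics/scene0.png"); c=cam("scene")
for t in(120,140,160): run(c,s0,(200,256,322,385),t)
```

```text
[0.5096 0.339  0.0254] 1-IoU 0.055
[0.5092 0.3389 0.0245] 1-IoU 0.053
[0.5095 0.3379 0.0258] 1-IoU 0.061
```

Both views agree within 3 mm: beaker at about (0.510,0.336). Held lid is at (0.512,0.2267). I'll shift over, then check.

```bash
python3 -m jog '[[[0,-4,0],[0,0,0],0.6],[[0,-12,0],[0,0,0],0.6],[[0,-24,0],[0,0,0],0.6],[[-1,-40,0],[0,0,0],0.6],[[-1,-56,0],[0,0,0],0.6],[[-1,-72,0],[0,0,0],0.6],[[-2,-86,0],[0,0,0],0.6],[[-2,-97,0],[0,0,0],0.6],[[-2,-105,0],[0,0,0],0.6],[[-2,-109,0],[0,0,0],0.6],[[-2,-109,0],[0,0,0],0.6],[[-2,-109,0],[0,0,0],0.6]]'
python3 -m jog '[[[0,0,3],[0,0,0],0.6],[[0,0,8],[0,0,0],0.6],[[0,0,14],[0,0,0],0.6],[[0,0,20],[0,0,0],0.6],[[0,0,26],[0,0,0],0.6],[[0,0,31],[0,0,0],0.6],[[0,0,35],[0,0,0],0.6],[[0,0,37],[0,0,0],0.6],[[0,0,37],[0,0,0],0.6],[[0,0,37],[0,0,0],0.6]]'
python3 - <<'E'
from h import *
s=bot.read_state(); print(s["position"]); w=vision.capture("wrist"); a=vision.capture("scene"); d=vision.capture("side"); save(w,"w7.png"); save(a,"s7.png"); save(d,"d7.png")
o=np.zeros((600,800,3),np.uint8); o[:,:560]=cv2.resize(a[290:410,170:282],(560,600),interpolation=cv2.INTER_CUBIC); o[:180,560:]=cv2.resize(w,(240,180)); o[200:500,560:]=cv2.resize(d[150:225,225:285],(240,300)); save(o,"c7.png")
E
```

```text
time_s: 10.38
position: [0.4309, 0.3341, 0.1264]
tcp_rot: [[1.0, 0.0, -0.0], [0.0, -1.0, -0.0], [-0.0, 0.0, -1.0]]
force: [0.0, 0.3, -0.7]
opening: 0.526
time_s: 11.22
position: [0.4311, 0.3343, 0.0895]
tcp_rot: [[1.0, -0.0, -0.0], [-0.0, -1.0, -0.0], [-0.0, 0.0, -1.0]]
force: [-0.6, -0.1, -1.8]
opening: 0.528
[0.43112073 0.33431508 0.08947843]
```

View pics/c7.png

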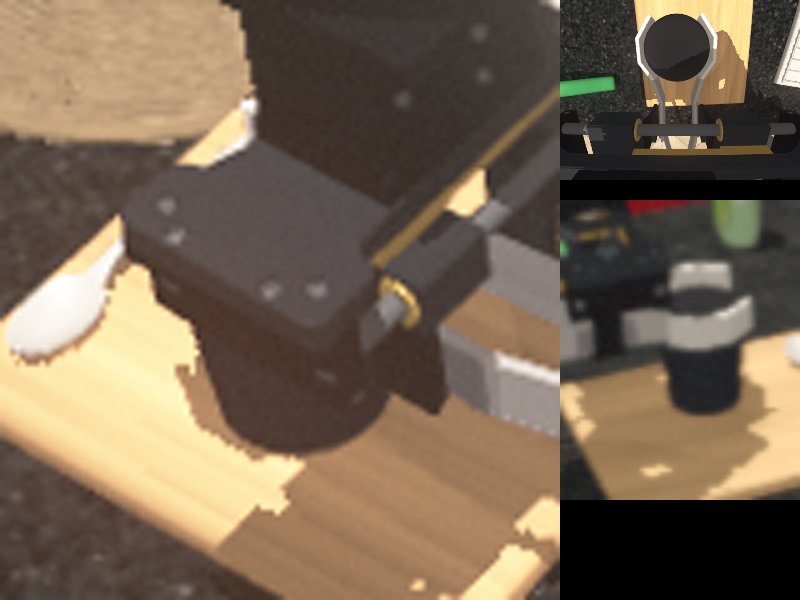

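Side view shows the lid level over the beaker and laterally aligned. I'll lower gently and watch the force.

```bash
python3 -m jog '[[[0,0,1],[0,0,0],0.6],[[0,0,3],[0,0,0],0.6],[[0,0,4.5],[0,0,0],0.6],[[0,0,5.5],[0,0,0],0.6],[[0,0,6],[0,0,0],0.6],[[0,0,6],[0,0,0],0.6],[[0,0,6],[0,0,0],0.6]]'
python3 -m jog '[[[0,0,0.5],[0,0,0],0.6],[[0,0,1],[0,0,0],0.6],[[0,0,1],[0,0,0],0.6],[[0,0,1],[0,0,0],0.6]]'
python3 -m jog '[[[0,0,0.5],[0,0,0],0.6],[[0,0,1],[0,0,0],0.6],[[0,0,1],[0,0,0],0.6],[[0,0,1],[0,0,0],0.6]]'
```

```text
time_s: 11.95
position: [0.4311, 0.3343, 0.0835]
tcp_rot: [[1.0, -0.0, -0.0], [-0.0, -1.0, -0.0], [-0.0, 0.0, -1.0]]
force: [-0.0, 0.2, -0.7]
opening: 0.528
time_s: 12.28
position: [0.4311, 0.3343, 0.0825]
tcp_rot: [[1.0, -0.0, -0.0], [-0.0, -1.0, 0.0], [-0.0, -0.0, -1.0]]
force: [0.5, -0.7, -2.6]
opening: 0.526
time_s: 12.62
position: [0.4311, 0.3343, 0.0816]
tcp_rot: [[1.0, -0.0, 0.0], [-0.0, -1.0, 0.0], [0.0, -0.0, -1.0]]
force: [1.1, 0.2, -1.0]
opening: 0.525
```

```bash
for i in 1 2 3; do python3 -m jog '[[[0,0,0.3],[0,0,0],0.6],[[0,0,0.6],[0,0,0],0.6],[[0,0,0.6],[0,0,0],0.6],[[0,0,0.6],[0,0,0],0.6]]' | egrep 'pos|force'; done
```

```text
position: [0.4311, 0.3343, 0.0811]
force: [-0.5, -1.1, 0.4]
position: [0.431, 0.3343, 0.0805]
force: [-1.7, 0.1, 2.8]
position: [0.4309, 0.3343, 0.0798]
force: [-2.9, -0.2, 3.7]
```

Contact is at z≈0.0805 (up ~5 N). I'll release slowly, then rise.

```bash
python3 -m jog '[[[0,0,-0.5],[0,0,0],0.52],[[0,0,-0.5],[0,0,0],0.49],[[0,0,-0.5],[0,0,0],0.47],[[0,0,-0.5],[0,0,0],0.45],[[0,0,-0.5],[0,0,0],0.43],[[0,0,-0.5],[0,0,0],0.41],[[0,0,-0.5],[0,0,0],0.39],[[0,0,-0.5],[0,0,0],0.37],[[0,0,-0.5],[0,0,0],0.36],[[0,0,-0.5],[0,0,0],0.36],[[0,0,-0.5],[0,0,0],0.36],[[0,0,-0.5],[0,0,0],0.36]]'
python3 - <<'E'
from fit import *
s=bot.read_state(); w=vision.capture("wrist"); d=vision.capture("side"); save(w,"w8.png"); save(d,"d8.png")
c=cam("wrist",s); g=cv2.GaussianBlur(w,(3,3),0).max(2).astype(np.float32)
print(s["position"]); 
m=(g<75).astype(np.uint8); m[:,:190]=0;m[:,430:]=0;m[230:]=0
m=cv2.morphologyEx(m,2,np.ones((25,25),np.uint8)); k=max(cv2.findContours(m,0,2)[0],key=cv2.contourArea); x,y,W,H=cv2.boundingRect(k); print(x,y,W,H)
L=back(c,[(x,y+H/2),(x+W,y+H/2),(x+W/2,y),(x+W/2,y+H)],.089); print(L.round(4), np.linalg.norm(L[0]-L[1]),np.linalg.norm(L[2]-L[3]))
for r in w[[60,100,127,160]][:, 160:460:12].max(2): print(*r)
E
```

```text
time_s: 14.62
position: [0.4311, 0.3343, 0.0803]
tcp_rot: [[1.0, -0.0, 0.0], [-0.0, -1.0, 0.0], [0.0, -0.0, -1.0]]
force: [0.1, -0.7, -1.7]
opening: 0.641
[0.43109684 0.33425296 0.08025367]
225 36 174 180
[[0.5125 0.3723 0.089 ]
 [0.5125 0.3008 0.089 ]
 [0.5461 0.3364 0.089 ]
 [0.4743 0.3367 0.089 ]] 0.07158796363539238 0.07184018140337767
44 65 58 252 133 133 253 253 57 55 56 56 54 54 56 54 51 50 253 153 153 155 255 254 254
60 63 255 134 144 248 64 61 60 57 54 54 52 53 54 55 54 56 56 54 247 160 153 154 252
65 62 255 135 194 251 64 60 57 54 53 53 51 51 52 50 53 53 55 53 133 164 132 149 173
51 56 136 135 134 253 64 61 56 53 52 52 51 51 48 31 31 31 33 35 147 157 131 169 161
```

The lid is now at (0.510,0.3365), matching the beaker's centre, and the jaws have opened around it. I'll rise and inspect.

```bash
python3 -m jog '[[[0,0,-1],[0,0,0],0.36],[[0,0,-3],[0,0,0],0.36],[[0,0,-6],[0,0,0],0.36],[[0,0,-10],[0,0,0],0.36],[[0,0,-15],[0,0,0],0.36],[[0,0,-22],[0,0,0],0.36],[[0,0,-30],[0,0,0],0.36],[[0,0,-38],[0,0,0],0.36],[[0,0,-45],[0,0,0],0.36],[[0,0,-51],[0,0,0],0.36],[[0,0,-54],[0,0,0],0.36],[[0,0,-55],[0,0,0],0.36]]'
python3 - <<'E'
from fit import *
s=bot.read_state(); w=vision.capture("wrist"); d=vision.capture("side"); save(w,"w9.png"); save(d,"d9.png")
o=np.zeros((480,800,3),np.uint8); o[:330,:440]=cv2.resize(w,(440,330)); o[:450,440:]=cv2.resize(d[150:225,225:285],(360,450)); save(o,"c9.png")
E
```

```text
time_s: 15.72
position: [0.4315, 0.3345, 0.1361]
tcp_rot: [[1.0, -0.0, 0.001], [-0.0, -1.0, 0.001], [0.001, -0.001, -1.0]]
force: [0.3, 0.6, -1.2]
opening: 0.64
```

View pics/c9.png

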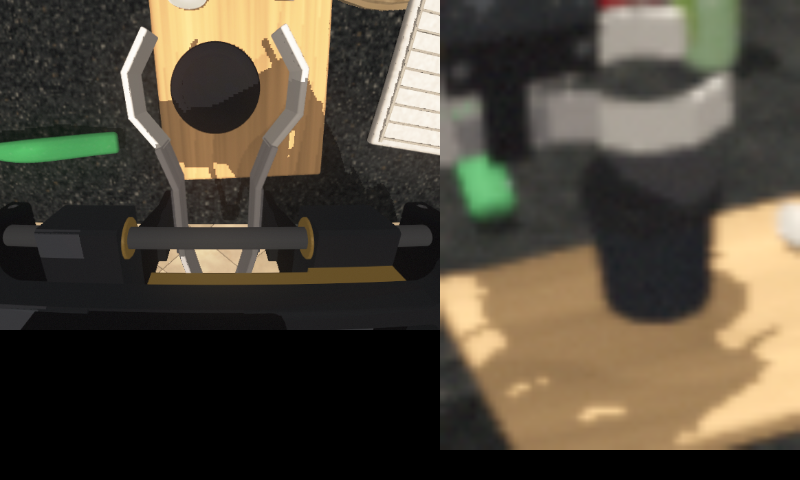

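The lid lies level on the beaker, free of the tongs (wrist-crop centre (215,87)). I'll take the tongs back to their original clear spot.

```bash
python3 -m jog '[[[0,3,-5],[0,0,0],0.36],[[2,12,-10],[0,0,0],0.36],[[4,28,-15],[0,0,0.5],0.36],[[6,50,-18],[0,0,1],0.36],[[9,78,-20],[0,0,1.5],0.36],[[12,108,-20],[0,0,2],0.36],[[15,140,-20],[0,0,2.5],0.36],[[18,172,-20],[0,0,3],0.36],[[21,204,-20],[0,0,3.5],0.36],[[24,236,-20],[0,0,4],0.36],[[27,268,-20],[0,0,4.5],0.36],[[30,300,-20],[0,0,5],0.36]]'
python3 -m jog '[[[0,30,0],[0,0,0],0.36],[[0,60,0],[0,0,0.5],0.36],[[0,90,0],[0,0,1],0.36],[[1,120,0],[0,0,1.5],0.36],[[1,150,0],[0,0,2],0.36],[[1,180,0],[0,0,2.5],0.36],[[1,210,0],[0,0,3],0.36],[[2,240,0],[0,0,3.5],0.36],[[2,268,0],[0,0,4],0.36],[[2,289,0],[0,0,4.5],0.36],[[2,300,0],[0,0,5.5],0.36],[[2,300,0],[0,0,5.5],0.36]]'
python3 -m jog '[[[0,0,0],[0,0,0],0.36],[[0,0,0],[0,0,0],0.36],[[0,0,0],[0,0,0],0.36]]'
```

```text
time_s: 16.82
position: [0.4608, 0.0321, 0.1556]
tcp_rot: [[0.996, -0.088, 0.0], [-0.088, -0.996, -0.0], [0.0, 0.0, -1.0]]
force: [1.5, -0.6, -0.6]
opening: 0.644
time_s: 17.82
position: [0.4368, -0.2676, 0.1555]
tcp_rot: [[0.982, -0.186, 0.001], [-0.186, -0.982, -0.002], [0.001, 0.001, -1.0]]
force: [-0.6, -0.1, -1.5]
opening: 0.643
time_s: 18.07
position: [0.4365, -0.263, 0.1551]
tcp_rot: [[0.984, -0.181, -0.001], [-0.181, -0.984, 0.001], [-0.001, -0.001, -1.0]]
force: [-0.1, -0.4, -1.0]
opening: 0.643
```

```bash
python3 -m jog '[[[10,3,0],[0,0,0],0.36],[[30,10,5],[0,0,0],0.36],[[50,16,15],[0,0,0],0.36],[[60,19,30],[0,0,0],0.36],[[60,19,48],[0,0,0],0.36],[[60,19,66],[0,0,0],0.36],[[60,19,84],[0,0,0],0.36],[[60,19,102],[0,0,0],0.36],[[60,19,118],[0,0,0],0.36],[[60,19,131],[0,0,0],0.36],[[60,19,140],[0,0,0],0.36],[[60,19,144],[0,0,0],0.36]]'
python3 -m jog '[[[0,0,1],[0,0,0],0.36],[[0,0,2],[0,0,0],0.36],[[0,0,3],[0,0,0],0.36],[[0,0,4],[0,0,0],0.36],[[0,0,5],[0,0,0],0.36],[[0,0,5.5],[0,0,0],0.36],[[0,0,6],[0,0,0],0.36],[[0,0,6],[0,0,0],0.36],[[0,0,6],[0,0,0],0.36]]'
```

```text
time_s: 19.07
position: [0.492, -0.2927, 0.01]
tcp_rot: [[0.984, -0.181, -0.002], [-0.181, -0.984, 0.002], [-0.002, -0.001, -1.0]]
force: [0.2, 0.1, -0.6]
opening: 0.643
time_s: 19.82
position: [0.4926, -0.2946, 0.0054]
tcp_rot: [[0.983, -0.182, 0.0], [-0.182, -0.983, -0.0], [0.0, 0.0, -1.0]]
force: [-0.3, -0.3, 0.1]
opening: 0.639
```

```bash
python3 -m jog '[[[0,0,0.5],[0,0,0],0.36],[[0,0,1],[0,0,0],0.36],[[0,0,1.3],[0,0,0],0.36],[[0,0,1.3],[0,0,0],0.36],[[0,0,1.3],[0,0,0],0.36]]'
python3 -m jog '[[[0,0,0],[0,0,0],0.33],[[0,0,0],[0,0,0],0.31],[[0,0,0],[0,0,0],0.28],[[0,0,0],[0,0,0],0.2],[[0,0,0],[0,0,0],0.1],[[0,0,0],[0,0,0],0],[[0,0,0],[0,0,0],0],[[0,0,0],[0,0,0],0],[[0,0,0],[0,0,0],0],[[0,0,0],[0,0,0],0]]'
```

```text
time_s: 20.23
position: [0.4924, -0.2945, 0.004]
tcp_rot: [[0.983, -0.182, 0.0], [-0.182, -0.983, -0.0], [0.0, 0.0, -1.0]]
force: [-0.8, -0.3, -0.7]
opening: 0.645
time_s: 21.07
position: [0.4925, -0.2944, 0.004]
tcp_rot: [[0.983, -0.182, 0.0], [-0.182, -0.983, -0.0], [0.0, 0.0, -1.0]]
force: [0.3, -0.3, -0.0]
opening: 0.992
```

```bash
python3 -m jog '[[[0,0,-5],[0,0,0],0],[[0,0,-15],[0,0,0],0],[[0,0,-30],[0,0,0],0],[[0,0,-50],[0,0,0],0],[[0,0,-75],[0,0,0],0],[[0,0,-105],[0,0,0],0],[[0,0,-135],[0,0,0],0],[[0,0,-165],[0,0,0],0],[[0,0,-185],[0,0,0],0],[[0,0,-195],[0,0,0],0],[[0,0,-198],[0,0,0],0],[[0,0,-198],[0,0,0],0]]'
python3 - <<'E'
from fit import *
w=vision.capture("wrist"); a=vision.capture("scene"); save(w,"w10.png"); save(a,"s10.png"); a=a[...,::-1]; w=w[...,::-1]
print("wrist diff vs w1: jaw brights"); 
m=(w.min(2)>120).astype(np.uint8); m[280:]=0; m[:,:200]=0; m[:,420:]=0; print(cv2.boundingRect(m), m.sum())
s0=cv2.imread("pics/scene0.png"); c=cam("scene")
D=(cv2.absdiff(a,s0).max(2)>40).astype(np.uint8); D[:,440:]=0; n,_,st,ce=cv2.connectedComponentsWithStats(cv2.dilate(D,np.ones((3,3))))
print([(st[i].tolist(),ce[i].round().tolist()) for i in range(1,n) if st[i,4]>40])
# silhouette fit: lid + beaker in scene
M=np.zeros((480,640),np.uint8); M[310:385,195:262]=a[310:385,195:262,2]<140
def sil2(x,y,bx,by):
    m=sil(c,bx,by,.0252); q=np.r_[proj(c,circ(x,y,.074,.037)),proj(c,circ(x,y,.089,.037))]
    cv2.fillConvexPoly(m,cv2.convexHull((q*16).astype(np.int32).reshape(-1,1,2)),1,shift=4); return m
f=lambda p:1-(sil2(*p)&M).sum()/(sil2(*p)|M).sum()
x0=np.array([.51,.337,.5095,.338]); r=minimize(f,x0,method="Nelder-Mead",options=dict(initial_simplex=np.vstack([x0]+[x0+.006*e for e in np.eye(4)]))); print(r.x.round(4),round(r.fun,3))
E
```

```text
time_s: 22.07
position: [0.4924, -0.2944, 0.2026]
tcp_rot: [[0.983, -0.182, 0.001], [-0.182, -0.983, -0.001], [0.001, 0.001, -1.0]]
force: [0.2, 1.3, -0.3]
opening: 0.996
wrist diff vs w1: jaw brights
(253, 89, 123, 142) 696
[([423, 31, 12, 4, 47], [428.0, 33.0]), ([410, 35, 26, 16, 302], [424.0, 43.0]), ([400, 50, 18, 33, 275], [409.0, 66.0]), ([426, 61, 9, 7, 43], [430.0, 64.0]), ([421, 70, 13, 16, 115], [428.0, 77.0]), ([420, 85, 21, 14, 145], [431.0, 92.0]), ([386, 94, 31, 42, 447], [405.0, 112.0]), ([391, 170, 35, 20, 191], [407.0, 178.0]), ([377, 189, 64, 20, 314], [408.0, 198.0]), ([429, 190, 12, 9, 56], [435.0, 194.0]), ([397, 214, 31, 25, 548], [413.0, 227.0]), ([311, 232, 38, 31, 1000], [330.0, 247.0]), ([368, 244, 33, 31, 514], [384.0, 259.0]), ([202, 320, 49, 36, 604], [224.0, 332.0]), ([245, 353, 9, 22, 107], [249.0, 363.0]), ([208, 360, 19, 22, 120], [214.0, 372.0])]
[0.5087 0.3401 0.5104 0.3383] 0.122
```

The viewer is used up, so I'll do the last checks numerically: the orange lid, tongs shape and height, teaspoon and stopper.

Run:
```python
from fit import *
a=cv2.imread("pics/s10.png"); s0=cv2.imread("pics/scene0.png")
for n,i in(("before",s0),("after",a)):
    h=cv2.cvtColor(i,cv2.COLOR_BGR2HSV); m=((h[...,0]<16)&(h[...,1]>170)&(h[...,2]>90))[205:250,380:440]; v,u=np.where(m); print(n,"orange",u.min()+380,u.max()+380,v.min()+205,v.max()+205)
    m=(i.min(2)>140)[315:365,165:226]; v,u=np.where(m); print("spoon",len(u),u.mean()+165,v.mean()+315)
    m=(i.max(2)<90)[215:237,262:290]; v,u=np.where(m); print("stopper",len(u),u.mean()+262,v.mean()+215)
# tongs: template from w1 contours vs w10: project expected tongs points & compare
w=cv2.imread("pics/w10.png"); c=cam("wrist"); o=np.array([.4924+.0005,-.2944]); y=np.radians(-11)
ex=np.array([np.cos(y),np.sin(y)]);ey=np.array([-ex[1],ex[0]])
g=cv2.GaussianBlur(w,(3,3),0).min(2)
for x in(-60,-20,0,20,79,95,105):
    for zz in(.029,):
        t=np.arange(-.065,.0651,.0025); q=proj(c,[np.r_[o+ex*x/1000+ey*k,zz] for k in t]).round().astype(int)
        val=[int(g[v,u]) if 0<=v<480 and 0<=u<640 else -1 for u,v in q]; print(x,*val)
```

```text
before orange 393 425 215 238
spoon 1184 196.75422297297297 344.4831081081081
stopper 127 271.0551181102362 220.70078740157481
after orange 393 425 216 238
spoon 1042 194.39539347408828 346.031669865643
stopper 84 269.35714285714283 218.33333333333334
-60 40 43 44 41 35 37 43 40 36 38 39 43 43 41 40 42 44 48 66 98 90 71 40 30 28 26 26 23 24 30 33 76 86 95 50 26 27 26 29 29 25 28 28 30 30 28 28 32 36 24 20 20 20
-20 51 49 49 49 48 43 46 43 43 42 37 30 29 27 39 92 100 75 38 29 29 27 26 27 28 27 26 26 25 30 28 27 28 28 29 41 88 99 62 28 26 29 28 24 22 22 22 23 25 24 23 27 22
0 34 32 35 35 46 48 29 28 29 23 24 26 41 46 53 157 190 92 37 32 28 26 27 25 24 25 26 26 27 25 22 23 23 26 25 28 65 97 91 34 22 21 23 23 24 24 25 22 21 20 19 21 24
20 21 20 20 21 20 23 27 30 35 32 31 28 27 28 28 83 97 75 24 26 27 33 36 32 27 25 24 28 28 29 32 25 24 21 24 30 34 86 100 62 27 27 27 22 27 27 23 29 31 25 22 25 25
79 37 31 26 25 25 29 73 130 100 44 29 23 22 22 26 28 44 40 23 22 23 22 23 21 23 22 24 21 21 22 28 28 21 19 20 26 31 35 40 37 29 32 42 45 36 30 58 105 243 190 38 39 37
95 40 39 27 21 21 22 27 36 128 116 97 33 24 26 23 24 24 18 17 14 17 19 23 24 19 19 20 25 25 31 32 22 25 36 36 33 49 46 48 53 60 46 33 37 74 112 243 209 52 48 49 45 35
105 36 37 30 27 29 47 61 39 22 29 94 129 101 62 26 24 22 22 19 20 24 28 18 22 24 22 22 19 21 22 29 38 33 32 40 44 39 32 60 60 30 34 29 82 241 147 35 42 63 48 39 35 33
```

```bash
python3 -c "
from rig import bot
print(bot.hand_in(), bot.read_state()['time_s'])"
```

```text
the job is handed in; nothing more can be done
the job is handed in; nothing more can be done
```

The job is handed in at about 22 s on the robot's clock. I picked up the tongs, lifted the lid off the rack with them, set it on the beaker and let go. Then I laid the tongs back, same way up, on their original spot on the worktop.

**Setting down:** I lowered the lid to about 5 N of contact and released it slowly. The last pictures I viewed show it lying free of the tongs on the beaker.

**Last checks:**
- **Lid and beaker:** the wrist camera put the lid at (0.510, 0.3365) and the beaker at about (0.5105, 0.335), so within about 2 mm of centred.
- **Beaker not moved:** the scene-camera fit gave (0.510, 0.338) before and after.
- **Tongs:** they lie flat and sprung open, 107 mm over the jaws, clear of everything.
- **Other things:** there was no picture change at the spoon's bowl or the stopper, and the orange lid stayed within a pixel.

**Where checks were weak or disagreed:**
- The final scene fit placed the lid 3–4 mm further in y (0.340) than the wrist camera, but that fit was poor (12% mismatch), probably because of shadows.
- My counts of bright spoon pixels and dark stopper pixels dropped in the last image. I put this down to lighting and the lid covering part of the view.
- I had used all 12 picture views, so the last checks were by numbers only.

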